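# Free the jammed stakes, rack them and oil the sockets

## Robot

A 7-joint arm with a two-finger parallel gripper is mounted at the origin on the work surface. World frame = base frame: x ahead of the robot, y to its left, z up, the work surface at z = 0. Lengths are in m, angles in rad, forces in N, time in s.
With the tool pointing down it reaches from about 0.425 to 0.925 m from the base axis. Payload 6.8 kg.
Tool frame: the origin (TCP) lies between the finger pads; the fingertips stand 22 mm ahead of it and the grasp point (between the pads) lies 3 mm ahead of it; z points along the fingers, y is the direction in which the jaws open and shut (so a half turn about z gives the same grasp; the last joint's range is limited). The gripper opens to 85 mm and grips with 20 to 120 N. Pads are 22 mm wide; open, the fingers measure 114 mm over their backs; the gripper's body (76 mm by 85 mm) begins 54 mm behind the grasp point. The pads swing forward as they close: fully open they stand 13 mm farther back than shut.
Start: joints at [-1.27, 0.477, 0.022, 1.555, -0.011, 1.109, -0.083], TCP at [0.268, 0.619, 0.222] pointing down, gripper open.
Joint ranges: [-2.96, 2.96], [-0.34, 2.1], [-1.41, 1.46], [0.24, 2.44], [-1.37, 4.51], [0.17, 1.92], [-2.96, 2.96]. Speed limits (rad/s): [2.39, 2.39, 3.14, 3.14, 3.14, 3.14, 3.14].

## Interface

Orientations are given as a unit quaternion [w, x, y, z].
In Python, from station import bot gives the robot as it stands. The module is installed in compiled form; this text tells all that it offers.
- The arm moves only by the tool drive_tool, never from a script. Its argument "series" is one flat list of numbers, 7 for each row, row after row: the opening, from -1 (shut) to 1 (fully open), then the shift along the tool's x, y, z in mm, then the turn, a rotation vector about the tool's x, y, z in rad. In form: [jaw, x, y, z, wx, wy, wz, jaw, x, y, z, wx, wy, wz, ...]. A call has 1 to 12 rows; each row shifts and turns the commanded pose from where the row before left it, along the tool's axes as they then stand; what a row does not reach is not made up. A row lasts 1/8 s, in which the tool goes at most 62.5 mm and 10.7 degrees, less where a joint would pass 70% of its speed; a pose out of reach is approached as far as the arm can. A call with a gripper value outside its range is refused whole. The fingers move at their own pace and stop on an object; "force" is the grip in N (left out, the last holds). Time passes only in rows, so rows that do not move let the fingers close. It gives the time, the measured TCP pose, the force and the opening at its end, in the units of the state.
- bot.get_obs(): the state, without advancing time (a new reading comes with each control period).
- bot.read_camera(name): name is "scene" or "top" or "wrist"; returns a dict with "pixels" (400x640x3 uint8, blue, green, red), "camera_matrix" (3x3 intrinsics, pixels), "rvec" (rotation vector, rad) and "tvec" (3), from world to camera coordinates, as OpenCV has them. Camera axes: x right, y down, z forward; pixel columns grow to the right and rows downward; lengths in m; the calibration is good to about 2 mm. A picture is of the moment at which its call begins. There is no depth.
- bot.hand_in(): hands the job in, once; it reports no verdict.
The state is a dict: "t": time; "q": joint angles; "joint_vel": joint speeds; "joint_torque": joint torques, N m; "eef_pos": TCP position; "tool_rot": TCP orientation; "contact_force": force on the tool from outside, world axes, zero at the start; "torque": the same for the moment, N m; "gripper_width": opening from 0.0 (shut) to 1.0 (fully open).
Only numpy, scipy, OpenCV 4.12 (cv2) and the standard library are available. Lean on these libraries where they do the work, as an engineer would, in place of code of your own. Each camera call takes 0.05 s, during which the arm holds its last target. There are 200 camera calls.

## Task

Free each stake that is jammed in the green stake holder by rocking it side to side along the holder, draw it and stand it, head up, in one of the tubes of the blue rack. When all of them are in the rack, give the sockets two full strokes of the oil pump: press its red plunger right down to its stop, let it come all the way up, and the same again. Leave the hammer, brush and tin where they are.

Things in the scene. Friction and masses are not known exactly. Their poses are not given: they have to be found in the camera images.
- plate: Stake holder, bolted down: green steel box 90 mm (x) by 330 mm (y), top 66 mm above the bench, four square sockets in a row along y, oil pump behind (+x). Origin on the bench under the row's middle. Socket mouths are 23 mm square through the 12 mm thick top; below it they widen to 48 mm along y. Socket floor: 10 mm above the bench.
- socket0 (a point): Centre of the mouth of socket 0, level with the plate's top, at y = -120 mm in the plate's frame. A stake standing in any socket is jammed by hard scale caked into its waist from the plate's +y and -y sides. Pulled straight up it rises 3 to 5 mm and sticks fast (not even 100 N will draw it)
- socket1 (a point): Centre of the mouth of socket 1, level with the plate's top, at y = -40 mm in the plate's frame. To free a stake, lean it about 0.20 rad (12 degrees; the limit is about 0.26) one way, then the other, along the plate's y, pivoting about the socket mouth. This pushes the scale back for good
- socket2 (a point): Centre of the mouth of socket 2, level with the plate's top, at y = 40 mm in the plate's frame. While rocking, a point 128 mm above the tang's bottom moves about 15 mm each way and takes 6 to 12 N
- socket3 (a point): Centre of the mouth of socket 3, level with the plate's top, at y = 120 mm in the plate's frame. Once both sides are pushed back the stake stands loose in its socket and lifts straight out with little more than its weight
- plunger_head (a point): Centre of the top of the oil pump's red round plunger head (42 mm across, 12 mm thick), 110 mm behind the row of sockets (plate +x, y = 0); 150 mm above the bench when it is up
- plunger (a joint): Travel of the pump's plunger (m): 0 fully up, 0.022 down on its stop. A spring pushes it up, 7 N at the top to 15 N at the stop, and it comes back up by itself when let go
- rack: Loose tool rack, 1.8 kg: four blue pieces of square box tube standing in a row along its x, 62 mm apart, on a grey flat bar 300 by 70 mm. Origin on the bench under its middle. Tubes are 50 mm square outside, 44 mm inside, open at the top 90 mm above the bench; their floor (the flat bar) is 5 mm above the bench
- tube0 (a point): Centre of the mouth of rack tube 0, 90 mm above the bench; at x = -93 mm in the rack's frame
- tube1 (a point): Centre of the mouth of rack tube 1, 90 mm above the bench; at x = -31 mm in the rack's frame
- tube2 (a point): Centre of the mouth of rack tube 2, 90 mm above the bench; at x = 31 mm in the rack's frame
- tube3 (a point): Centre of the mouth of rack tube 3, 90 mm above the bench; at x = 93 mm in the rack's frame
- dome_stake: Dome stake. Dark steel, 152 mm tall, 0.52 to 0.8 kg. Origin: centre of the tang's bottom, z up to the head. Square tang 18 by 19 mm up to 60 mm (waisted to 10 mm along y from 9 to 26 mm), round shaft 26 mm across up to 112 mm, square head 36 mm wide with flat sides (square to x and y) from 112 to 140 mm, then a bright steel dome. May be absent
- flat_stake: Flat stake. Dark steel, 152 mm tall, 0.52 to 0.8 kg. Origin: centre of the tang's bottom, z up to the head. Square tang 18 by 19 mm up to 60 mm (waisted to 10 mm along y from 9 to 26 mm), round shaft 26 mm across up to 112 mm, square head 36 mm wide with flat sides (square to x and y) from 112 to 140 mm, then a round brass face. May be absent
- block_stake: Block stake. Dark steel, 152 mm tall, 0.52 to 0.8 kg. Origin: centre of the tang's bottom, z up to the head. Square tang 18 by 19 mm up to 60 mm (waisted to 10 mm along y from 9 to 26 mm), round shaft 26 mm across up to 112 mm, square head 36 mm wide with flat sides (square to x and y) from 112 to 140 mm, then a square copper face. May be absent
- hardy: Cut-off hardy (also called a stake here). Dark steel, 152 mm tall, 0.52 to 0.8 kg. Origin: centre of the tang's bottom, z up to the head. Square tang 18 by 19 mm up to 60 mm (waisted to 10 mm along y from 9 to 26 mm), round shaft 26 mm across up to 112 mm, square head 36 mm wide with flat sides (square to x and y) from 112 to 140 mm, then a bright blunt steel blade 12 mm thick along y. May be absent
- hammer: Smith's hammer, 280 mm long, lying on the bench to the right: leave alone
- brush: Brush, 220 mm long, lying on the bench to the left: leave alone
- tin: Red tin, 72 mm across and 100 mm high, standing to the right: leave alone

How it is judged:
By the outcome, as a careful person would: the job done as asked, in the order asked, and still so for the second after the job is handed in, with the robot touching nothing.
Of dome_stake, flat_stake, block_stake, hardy only 2 to 3 are there at a start; the rules pass over those that are not, and their reading is None.
At some moment in a run one of rack may be knocked a few centimetres aside while the robot is not near it.
Once in a run the grip may slacken for a moment while it holds something.
It also fails if it takes over 210 s, if anything falls off the work surface, if the arm or the gripper's body presses on something with over 40 N, if the wrist force passes 120 N, or if a joint passes its speed limit or range.

## Working session

There is one attempt and no reset: what is moved stays moved. The work goes in short steps, Python scripts to look and compute and a tool call to move; the robot and the scene stay as the last step left them, time stands still between calls to the robot, and variables do not carry over. Pictures are saved under pics/ and viewed, about 12 in all and at most 16, crops included, and the job is handed in when it is done.

Besides the shell and the picture viewer there is one more tool, called after "Emit:" in YAML: its name, and indented under it one key for each argument. drive_tool: Moves the arm, as the interface text tells. Its arguments: {"type":"object","properties":{"series":{"type":"array"},"force":{"type":"number"}},"required":["series"]}

```bash
mkdir -p pics; cat > h.py <<'E'
import numpy as np, cv2
from station import bot
def cam(n):
    c=bot.read_camera(n); R=cv2.Rodrigues(np.array(c['rvec'],float))[0]; t=np.array(c['tvec'],float).ravel()
    return c['pixels'],np.array(c['camera_matrix'],float),R,t
def ray(c,uv,z):
    _,K,R,t=c; d=R.T@np.linalg.inv(K)@np.array([uv[0],uv[1],1.]); o=-R.T@t
    return o+d*(z-o[2])/d[2]
def proj(c,p):
    _,K,R,t=c; q=K@(R@np.array(p,float)+t); return q[:2]/q[2]
E
python3 - <<'E'
from h import *
o=bot.get_obs(); print({k:np.round(v,3).tolist() for k,v in o.items()})
for n in ['top','scene']:
    c=cam(n); cv2.imwrite(f'pics/{n}0.png',c[0]); print(n,c[1].round(1).tolist(),(-c[2].T@c[3]).round(3),c[2].round(2).tolist())
E
```

```text
{'t': 0.0, 'q': [-1.27, 0.478, 0.022, 1.556, -0.012, 1.109, -0.083], 'joint_vel': [-0.001, 0.0, 0.001, 0.001, 0.001, -0.002, 0.0], 'joint_torque': [-0.0, -59.646, 1.608, -28.119, 0.012, 0.009, -0.0], 'eef_pos': [0.268, 0.619, 0.221], 'tool_rot': [-0.0, 0.203, 0.979, -0.001], 'contact_force': [0.426, -0.37, 0.541], 'torque': [0.032, -0.016, -0.018], 'gripper_width': 0.996}
top [[495.8, 0.0, 318.7], [0.0, 495.8, 196.4], [0.0, 0.0, 1.0]] [ 3.160e-01 -1.000e-03  1.587e+00] [[-0.01, -1.0, -0.02], [-0.99, 0.02, -0.13], [0.13, 0.02, -0.99]]
scene [[435.4, 0.0, 319.8], [0.0, 435.4, 193.9], [0.0, 0.0, 1.0]] [ 1.32  -0.488  1.167] [[0.54, 0.84, -0.02], [0.62, -0.41, -0.67], [-0.57, 0.35, -0.74]]
```

View pics/top0.png

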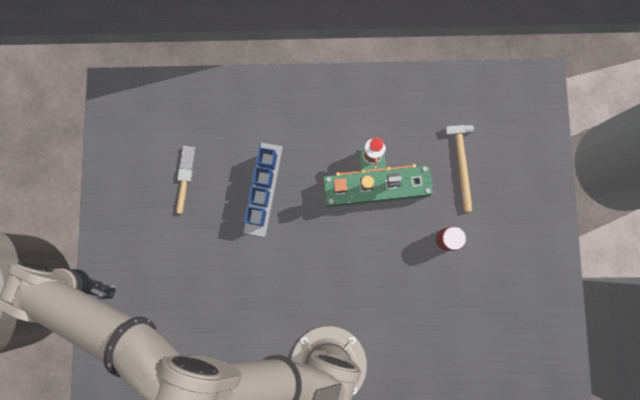

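View pics/scene0.png

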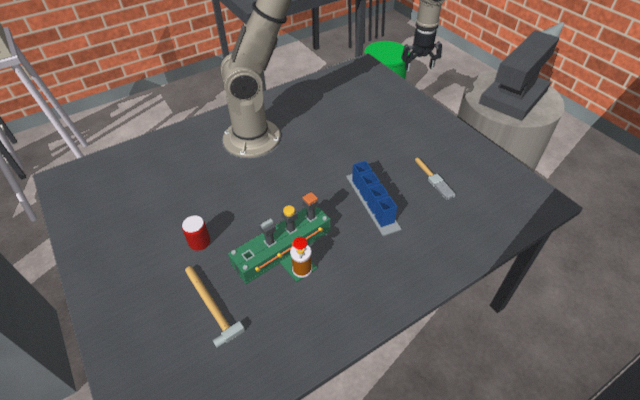

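The view shows a block stake at (341,185), a flat stake at (368,182) and a hardy at (395,181), in sockets 3, 2 and 1. Socket 0 at (417,181) is empty. The rack is at (263,190), and the red plunger at (376,145). Next I'll measure these.

```bash
cat >> h.py <<'E'
def blobs(img,lo,hi,amin=15):
    m=cv2.inRange(cv2.cvtColor(img,cv2.COLOR_BGR2HSV),lo,hi)
    n,l,s,ce=cv2.connectedComponentsWithStats(m)
    return m,[(ce[i],s[i]) for i in range(1,n) if s[i][4]>=amin]
def rack_meas(c):
    m,_=blobs(c[0],(105,90,20),(125,255,255))
    m=cv2.morphologyEx(m,cv2.MORPH_CLOSE,np.ones((3,3)))
    cs=max(cv2.findContours(m,cv2.RETR_EXTERNAL,cv2.CHAIN_APPROX_NONE)[0],key=cv2.contourArea)
    P=np.array([ray(c,p[0],.09)[:2] for p in cs])
    return cv2.minAreaRect((P*1000).astype(np.float32))
E
python3 - <<'E'
from h import *
c=cam('top'); s=cam('scene')
print('rack',rack_meas(c))
m,b=blobs(c[0],(50,80,30),(90,255,255),30)
print('green',[(x[0].round(1),x[1].tolist()) for x in b])
cs=max(cv2.findContours(cv2.morphologyEx(m,cv2.MORPH_CLOSE,np.ones((9,9))),0,2)[0],key=cv2.contourArea)
print('plate',cv2.minAreaRect(np.array([ray(c,p[0],.066)[:2]*1000 for p in cs]).astype(np.float32)))
for n,lo,hi,z in [('copper',(5,120,100),(14,255,255),.16),('brass',(18,120,120),(30,255,255),.16),('red',(0,180,130),(4,255,255),.15)]:
    for nm,cc in (('top',c),('scene',s)):
        for x in blobs(cc[0],lo,hi)[1]: print(n,nm,x[0].round(1),x[1].tolist(),ray(cc,x[0],z).round(4))
cv2.imwrite('pics/c1.png',np.vstack([cv2.resize(c[0][125:245,230:450],None,fx=3.4,fy=2.4,interpolation=2),cv2.resize(s[0][150:300,180:420],(748,300))]))
cv2.imwrite('pics/c1.png',cv2.resize(c[0][120:240,235:445],None,fx=3.8,fy=3.8,interpolation=2))
E
```

```text
rack ((548.7405395507812, 201.21539306640625), (59.71000289916992, 236.4841766357422), 79.00809478759766)
green [(array([329.1, 185.1]), [325, 181, 8, 9, 36])]
plate ((568.2398681640625, -181.2388916015625), (123.06306457519531, 271.9871520996094), 5.621311187744141)
copper scene [4.6 0.8] [0, 0, 13, 4, 30] [-1.5584 -0.673   0.16  ]
copper scene [20.7  9.1] [0, 0, 46, 21, 579] [-1.4012 -0.6144  0.16  ]
copper scene [60.2  2.6] [45, 0, 41, 9, 199] [-1.3636 -0.4267  0.16  ]
copper scene [96.7  7.4] [75, 0, 46, 18, 503] [-1.1944 -0.2783  0.16  ]
copper scene [131.9   2. ] [122, 0, 28, 7, 111] [-1.1532 -0.1065  0.16  ]
copper scene [163.7   5.6] [146, 0, 39, 15, 353] [-1.0155  0.019   0.16  ]
copper scene [192.8   1.1] [187, 0, 17, 5, 45] [-0.9792  0.1647  0.16  ]
copper scene [332.9   6.5] [321, 0, 25, 14, 191] [-0.5105  0.7382  0.16  ]
copper scene [352.4   1.9] [351, 0, 4, 5, 19] [-0.4973  0.8506  0.16  ]
copper scene [416.    1.1] [412, 0, 8, 4, 21] [-0.3192  1.1266  0.16  ]
copper scene [458.2   9. ] [447, 0, 24, 19, 212] [-0.1321  1.2409  0.16  ]
copper scene [475.4   5.3] [461, 0,
[... 6986 characters left out ...]
17, 34] [ 0.6663 -0.1981  0.16  ]
copper scene [268.1 261.6] [259, 256, 19, 12, 49] [ 0.6755 -0.2641  0.16  ]
brass scene [423.4 166.5] [416, 159, 16, 16, 66] [0.6266 0.339  0.16  ]
brass scene [288.5 210.4] [283, 205, 12, 12, 108] [ 0.547  -0.1265  0.16  ]
brass scene [300.4 251.3] [297, 249, 7, 5, 23] [ 0.6947 -0.1726  0.16  ]
brass scene [279.2 254.9] [277, 253, 5, 5, 17] [ 0.6728 -0.2281  0.16  ]
brass scene [207.1 298.4] [186, 267, 42, 63, 305] [ 0.6891 -0.4487  0.16  ]
brass scene [256.8 268.4] [255, 266, 5, 6, 18] [ 0.6783 -0.3003  0.16  ]
red scene [193.1 239.6] [184, 229, 18, 21, 210] [ 0.4839 -0.4089  0.15  ]
red scene [299.6 242.5] [293, 237, 14, 12, 131] [ 0.6612 -0.1559  0.15  ]
```

View pics/c1.png

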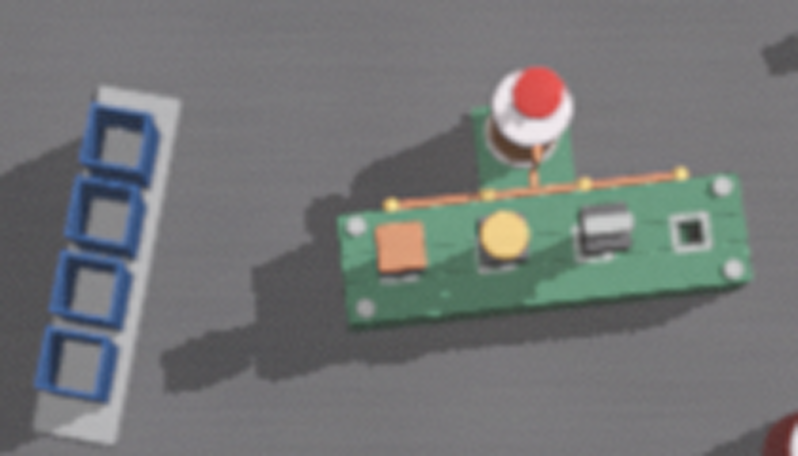

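The crop shows copper at (401,247), brass at (505,235), the blade at (606,218), socket 0 at (692,233) and red at (538,93). The plate corners are (340,215), (740,176), (750,280) and (350,325).

```bash
python3 - <<'E'
from h import *
c=cam('top'); s=cam('scene')
f=lambda u,v,z: ray(c,(235+(u+.5)/3.8-.5,120+(v+.5)/3.8-.5),z).round(4)
for n,a in dict(cu=(401,247,.162),br=(505,235,.162),blade=(606,220,.162),s0=(692,233,.066),red=(538,93,.15),k1=(340,215,.066),k2=(740,176,.066),k3=(750,282,.066),k4=(350,325,.066),b1=(357,227,.066),b2=(723,187,.066),b3=(734,268,.066),b4=(366,308,.066)).items(): print(n,f(*a))
for a in [(121,143),(107,218),(92,290),(77,365)]: print('tube',f(*a,.09))
print(ray(s,(309.7,198.1),.162),ray(s,(288.5,210.4),.162),ray(s,(299.6,240.5),.15))
E
```

```text
cu [ 0.5364 -0.0409  0.162 ]
br [ 0.5444 -0.1205  0.162 ]
blade [ 0.5547 -0.1979  0.162 ]
s0 [ 0.5588 -0.2807  0.066 ]
red [ 0.6577 -0.1502  0.15  ]
k1 [0.5786 0.0058 0.066 ]
k2 [ 0.6053 -0.3216  0.066 ]
k3 [ 0.5177 -0.326   0.066 ]
k4 [ 0.4879 -0.0009  0.066 ]
b1 [ 0.5684 -0.0079  0.066 ]
b2 [ 0.5964 -0.3074  0.066 ]
b3 [ 0.5294 -0.3135  0.066 ]
b4 [ 0.5016 -0.0141  0.066 ]
tube [0.6367 0.1825 0.09  ]
tube [0.5752 0.1938 0.09  ]
tube [0.5168 0.2059 0.09  ]
tube [0.4565 0.2178 0.09  ]
[ 0.54133576 -0.04779836  0.162     ] [ 0.54852247 -0.12726174  0.162     ] [ 0.65504342 -0.15226083  0.15      ]
```

```bash
cat >> h.py <<'E'
from scipy.spatial.transform import Rotation as Ro
PSI=.092; PC=np.array([.548,-.1606]); PX=np.array([np.cos(PSI),np.sin(PSI)]); PY=np.array([-PX[1],PX[0]])
def sock(i): return PC+PY*(-.12+.08*i)
def pose():
    o=bot.get_obs(); q=o['tool_rot']; return np.array(o['eef_pos']),Ro.from_quat([q[1],q[2],q[3],q[0]]),o
def target(yaw,tilt=0):  # tool y at world yaw (from +y), tilt: lean about plate x axis
    R0=Ro.from_matrix(np.array([[-1,0,0],[0,1,0],[0,0,-1]]).T)
    return Ro.from_rotvec(tilt*np.array([*PX,0]))*Ro.from_euler('z',yaw)*R0
def go(p,yaw,n,tilt=0,frm=None):
    P,R,_=pose() if frm is None else (*frm,0)
    T=target(yaw,tilt); w=(R.inv()*T).as_rotvec()/n
    for i in range(n):
        d=R.inv().apply(np.array(p)-P)/(n-i)*1000; P=P+R.apply(d/1000); R=R*Ro.from_rotvec(w)
        print(d.round(1).tolist(),w.round(3).tolist())
E
python3 - <<'E'
from h import *
print(sock(3)); go([*sock(3),.26],PSI,16)
E
```

```text
[ 0.53697557 -0.04110748]
[-31.8, -31.2, -2.4] [-0.0, -0.0, -0.031]
[-30.8, -32.2, -2.4] [-0.0, -0.0, -0.031]
[-29.8, -33.1, -2.4] [-0.0, -0.0, -0.031]
[-28.8, -34.0, -2.4] [-0.0, -0.0, -0.031]
[-27.7, -34.9, -2.4] [-0.0, -0.0, -0.031]
[-26.6, -35.8, -2.4] [-0.0, -0.0, -0.031]
[-25.4, -36.6, -2.4] [-0.0, -0.0, -0.031]
[-24.3, -37.4, -2.4] [-0.0, -0.0, -0.031]
[-23.1, -38.1, -2.4] [-0.0, -0.0, -0.031]
[-21.9, -38.8, -2.4] [-0.0, -0.0, -0.031]
[-20.7, -39.5, -2.4] [-0.0, -0.0, -0.031]
[-19.4, -40.1, -2.4] [-0.0, -0.0, -0.031]
[-18.2, -40.7, -2.4] [-0.0, -0.0, -0.031]
[-16.9, -41.2, -2.4] [-0.0, -0.0, -0.031]
[-15.6, -41.7, -2.4] [-0.0, -0.0, -0.031]
[-14.3, -42.2, -2.4] [-0.0, -0.0, -0.031]
```

Emit:
drive_tool:
  series: [0.4,-32,-31,-3,0,0,-0.031,0.4,-31,-32,-3,0,0,-0.031,0.4,-30,-33,-3,0,0,-0.031,0.4,-29,-34,-3,0,0,-0.031,0.4,-28,-35,-3,0,0,-0.031,0.4,-27,-36,-3,0,0,-0.031,0.4,-25,-37,-3,0,0,-0.031,0.4,-24,-37,-3,0,0,-0.031,0.4,-23,-38,-3,0,0,-0.031,0.4,-22,-39,-3,0,0,-0.031,0.4,-21,-39,-3,0,0,-0.031,0.4,-19,-40,-3,0,0,-0.031]
  force: 100

```text
t: 1.8
eef_pos: [0.4703, 0.1227, 0.2587]
tool_rot: [0.0, 0.018, 1.0, 0.0]
contact_force: [-0.1, 0.0, 0.8]
gripper_width: 0.702
```

Emit:
drive_tool:
  series: [0.4,-18,-41,0,0,0,-0.031,0.4,-17,-41,0,0,0,-0.031,0.4,-16,-42,0,0,0,-0.031,0.4,-14,-42,0,0,0,-0.031,0.4,0,0,0,0,0,0]

```text
t: 2.42
eef_pos: [0.537, -0.0454, 0.2585]
tool_rot: [0.0, -0.04, 0.999, -0.001]
contact_force: [-1.1, 0.8, 0.1]
gripper_width: 0.699
```

```bash
python3 - <<'E'
from h import *
p,R,o=pose(); print(o['t'],p.round(4),R.as_matrix().round(3).tolist(),o['gripper_width'],np.round(o['q'],2)); 
c=cam('wrist'); cv2.imwrite('pics/w1.png',c[0]); print(c[1].round(1).tolist(),(-c[2].T@c[3]).round(3),c[2].round(2).tolist())
for z,q in [(.15,[*sock(3)]),(.162,[*sock(3)]),(.162,[*sock(2)]),(.066,[*sock(0)])]: print(proj(c,[*q,z]).round(1))
E
```

```text
2.425 [ 0.537  -0.0454  0.2585] [[-0.997, -0.081, 0.001], [-0.081, 0.997, -0.002], [-0.0, -0.002, -1.0]] 0.6994770634641152 [-0.34  0.22  0.36  1.86 -0.09  1.08  1.71]
[[339.0, 0.0, 319.0], [0.0, 339.0, 195.7], [0.0, 0.0, 1.0]] [ 0.461 -0.05   0.411] [[-0.08, 1.0, -0.0], [0.95, 0.08, 0.3], [0.3, 0.02, -0.95]]
[323.5 189.9]
[323.7 194.3]
[219.6 195.4]
[ 92.4 169.6]
```

View pics/w1.png

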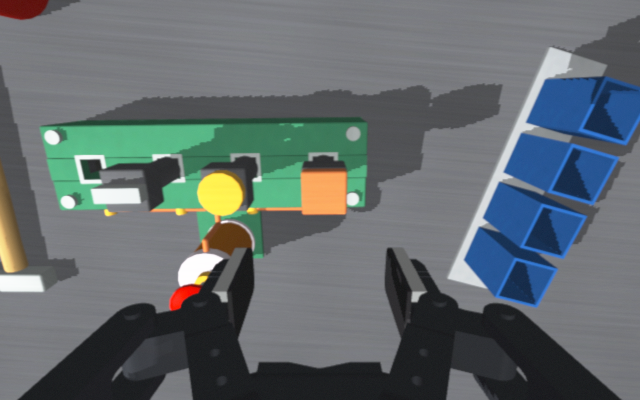

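The copper head is at (324,192), brass at (220,193) and socket 0 at (91,169). All three are within 2 px of the prediction, so I'll descend and grip.

Emit:
drive_tool:
  series: [0.4,0,4,25,0,0,-0.011,0.4,0,0,30,0,0,0,0.4,0,0,30,0,0,0,0.4,0,0,25,0,0,0,0.4,0,0,7,0,0,0,-1,0,0,0,0,0,0,-1,0,0,0,0,0,0,-1,0,0,0,0,0,0,-1,0,0,0,0,0,0,-1,0,0,0,0,0,0]

```text
t: 3.72
eef_pos: [0.5374, -0.0373, 0.1428]
tool_rot: [0.001, -0.049, 0.999, 0.0]
contact_force: [-0.3, 0.6, 6.8]
gripper_width: 0.374
```

```bash
python3 - <<'E'
from h import *
p,R,o=pose(); print(o['t'],p.round(4),o['contact_force'],o['torque'],o['gripper_width'])
def rock(i,z,tilts):
    s=np.array([*sock(i),.066]); P=p; Rr=R; h=p-s
    for t in tilts:
        T=target(PSI,t); q=s+Ro.from_rotvec(t*np.array([*PX,0])).apply(h)
        go(q,PSI,1,t,(P,Rr)); P,Rr=q,T
rock(3,0,[0,.05,.1,.15,.2,.22,.22,.15,.1,.05,0,0])
rock(3,0,[0,-.05,-.1,-.15,-.2,-.22,-.22,-.15,-.1,-.05,0,0])
E
```

```text
3.725 [ 0.5374 -0.0373  0.1428] [-0.25615122  0.59785916  6.75722504] [-0.04679775  0.085998   -0.02024825] 0.3743820207020405
[0.0, 0.0, 0.0] [0.0, 0.003, 0.006]
[-0.0, -3.8, -0.1] [-0.05, 0.0, 0.0]
[0.0, -3.8, -0.1] [-0.05, 0.0, -0.0]
[0.0, -3.8, -0.1] [-0.05, -0.0, 0.0]
[-0.0, -3.8, -0.1] [-0.05, 0.0, 0.0]
[-0.0, -1.5, -0.1] [-0.02, 0.0, 0.0]
[0.0, 0.0, 0.0] [0.0, 0.0, 0.0]
[0.0, 5.4, 0.5] [0.07, -0.0, 0.0]
[-0.0, 3.8, 0.3] [0.05, 0.0, -0.0]
[-0.0, 3.8, 0.3] [0.05, -0.0, 0.0]
[0.0, 3.8, 0.3] [0.05, -0.0, 0.0]
[0.0, 0.0, 0.0] [0.0, 0.0, 0.0]
[0.0, 0.0, 0.0] [0.0, 0.003, 0.006]
[-0.0, 3.8, 0.3] [0.05, -0.0, 0.0]
[0.0, 3.8, 0.3] [0.05, -0.0, -0.0]
[-0.0, 3.8, 0.3] [0.05, 0.0, 0.0]
[0.0, 3.8, 0.3] [0.05, -0.0, 0.0]
[0.0, 1.5, 0.1] [0.02, -0.0, 0.0]
[0.0, 0.0, 0.0] [0.0, 0.0, 0.0]
[-0.0, -5.4, -0.1] [-0.07, 0.0, 0.0]
[0.0, -3.8, -0.1] [-0.05, -0.0, -0.0]
[-0.0, -3.8, -0.1] [-0.05, 0.0, 0.0]
[0.0, -3.8, -0.1] [-0.05, 0.0, 0.0]
[0.0, 0.0, 0.0] [0.0, 0.0, 0.0]
```

Emit:
drive_tool:
  series: [-1,0,-3.8,0,-0.05,0,0,-1,0,-3.8,0,-0.05,0,0,-1,0,-3.8,0,-0.05,0,0,-1,0,-3.8,0,-0.05,0,0,-1,0,-1.5,0,-0.02,0,0,-1,0,0,0,0,0,0,-1,0,0,0,0,0,0]
  force: 110

```text
t: 4.6
eef_pos: [0.5397, -0.0563, 0.1418]
tool_rot: [-0.003, -0.048, 0.993, 0.108]
contact_force: [-0.2, -3.7, 9.3]
gripper_width: 0.37
```

Emit:
drive_tool:
  series: [-1,0,5.4,0.5,0.07,0,0,-1,0,3.8,0.3,0.05,0,0,-1,0,3.8,0.3,0.05,0,0,-1,0,3.8,0.3,0.05,0,0,-1,0,0,0,0,0,0]

```text
t: 5.22
eef_pos: [0.5378, -0.0365, 0.1428]
tool_rot: [0.002, -0.05, 0.999, -0.0]
contact_force: [-0.9, -1.2, 8.6]
gripper_width: 0.374
```

Emit:
drive_tool:
  series: [-1,0,3.8,0.3,0.05,0,0,-1,0,3.8,0.3,0.05,0,0,-1,0,3.8,0.3,0.05,0,0,-1,0,3.8,0.3,0.05,0,0,-1,0,1.5,0.1,0.02,0,0,-1,0,0,0,0,0,0,-1,0,0,0,0,0,0]

```text
t: 6.1
eef_pos: [0.5362, -0.0207, 0.1401]
tool_rot: [0.007, -0.048, 0.993, -0.109]
contact_force: [-1.0, -0.9, 11.3]
gripper_width: 0.37
```

Emit:
drive_tool:
  series: [-1,0,-5.4,0,-0.07,0,0,-1,0,-3.8,0,-0.05,0,0,-1,0,-3.8,0,-0.05,0,0,-1,0,-3.8,0,-0.05,0,0,-1,0,0,0,0,0,0]

```text
t: 6.72
eef_pos: [0.5383, -0.0396, 0.1428]
tool_rot: [0.003, -0.047, 0.999, -0.0]
contact_force: [-0.5, -1.7, 11.4]
gripper_width: 0.369
```

Emit:
drive_tool:
  series: [-1,0,0,-4,0,0,0,-1,0,0,-4,0,0,0,-1,0,0,-4,0,0,0,-1,0,0,0,0,0,0]

```text
t: 7.22
eef_pos: [0.5361, -0.0369, 0.1525]
tool_rot: [-0.0, -0.049, 0.999, 0.0]
contact_force: [-0.2, 0.5, -8.0]
gripper_width: 0.372
```

Both leans gave way and it rises freely with only its weight (about 8 N), so I'll lift it out.

Emit:
drive_tool:
  series: [-1,0,0,-8,0,0,0,-1,0,0,-12,0,0,0,-1,0,0,-15,0,0,0,-1,0,0,-20,0,0,0,-1,0,0,-25,0,0,0,-1,0,0,-25,0,0,0,-1,0,0,-20,0,0,0,-1,0,0,0,0,0,0]

```text
t: 8.22
eef_pos: [0.5374, -0.0375, 0.2799]
tool_rot: [0.002, -0.049, 0.999, 0.0]
contact_force: [0.2, 0.6, -7.1]
gripper_width: 0.37
```

```bash
cat >> h.py <<'E'
RYAW=None
def rack(c):  # tube mouth centres from blue outline
    (cx,cy),(w,h),a=rack_meas(c); a=np.deg2rad(a); d=np.array([np.cos(a),np.sin(a)])
    if w<h: d=np.array([-d[1],d[0]])
    if d[0]<0: d=-d
    return np.array([cx,cy])/1000,d,(w,h)
E
python3 - <<'E'
from h import *
p,R,o=pose(); print(o['t'],p.round(4),o['contact_force'],o['gripper_width'])
c=cam('top');print(rack(c))
cv2.imwrite('pics/c2.png',np.hstack([cv2.resize(c[0][120:240,235:365],None,fx=3,fy=3,interpolation=2),cv2.resize(cam('wrist')[0],None,fx=.6,fy=.9,)[:360]]))
E
```

```text
8.225 [ 0.5374 -0.0375  0.2799] [ 0.17138697  0.55293345 -7.08986598] 0.3695374621954401
(array([0.5490722 , 0.20073631]), array([ 0.98148259, -0.19155138]), (59.39873504638672, 235.60595703125))
```

View pics/c2.png

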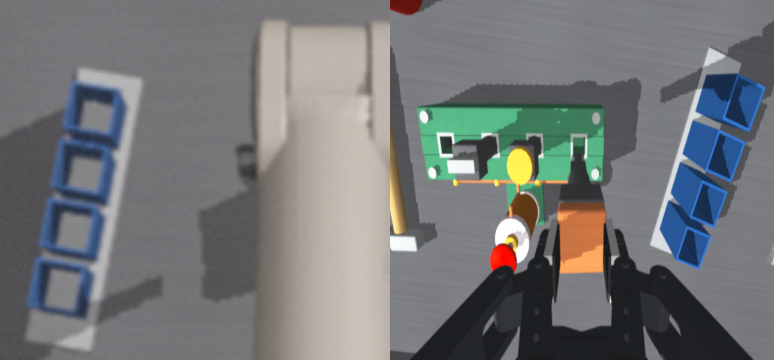

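The wrist view shows the block stake hanging straight in the jaws, with socket 3 empty. The rack hasn't moved.

```bash
python3 - <<'E'
from h import *
go([.637,.1825,.28],-.192,7)
E
```

```text
[-17.5, 29.8, -0.4] [0.0, -0.0, 0.041]
[-16.2, 30.5, -0.4] [0.0, -0.0, 0.041]
[-14.9, 31.2, -0.4] [0.0, -0.0, 0.041]
[-13.6, 31.8, -0.4] [0.0, -0.0, 0.041]
[-12.3, 32.3, -0.4] [0.0, -0.0, 0.041]
[-11.0, 32.8, -0.4] [0.0, -0.0, 0.041]
[-9.6, 33.2, -0.4] [0.0, -0.0, 0.041]
```

Emit:
drive_tool:
  series: [-1,-17.5,30,0,0,0,0.041,-1,-16,30.5,0,0,0,0.041,-1,-15,31,0,0,0,0.041,-1,-13.5,32,0,0,0,0.041,-1,-12,32,0,0,0,0.041,-1,-11,33,0,0,0,0.041,-1,-9.5,33,0,0,0,0.041,-1,0,0,0,0,0,0,-1,0,0,0,0,0,0]

```text
t: 9.45
eef_pos: [0.6357, 0.1818, 0.2759]
tool_rot: [-0.001, 0.094, 0.996, -0.001]
contact_force: [-0.9, -0.7, -6.7]
gripper_width: 0.37
```

```bash
python3 - <<'E'
from h import *
p,R,o=pose(); print(o['t'],p.round(4),R.as_matrix()[:2,1],o['contact_force'],o['gripper_width'])
c=cam('wrist'); cv2.imwrite('pics/w2.png',c[0])
for i in range(4):
    q=np.array([.5463,.2])+(-.093+.062*i)*np.array([.9815,-.1915]); print(q,proj(c,[*q,.09]).round(1))
print(proj(c,[*(p[:2]),p[2]-.1328]).round(1))
E
```

```text
9.45 [0.6357 0.1818 0.2759] [0.18757309 0.98224801] [-0.91309714 -0.71898381 -6.68020359] 0.3698477195049368
[0.4550205 0.2178095] [320.1 -41.2]
[0.5158735 0.2059365] [319.8  37.8]
[0.5767265 0.1940635] [319.6 107.9]
[0.6375795 0.1821905] [319.4 170.5]
[318.5 182.4]
```

View pics/w2.png

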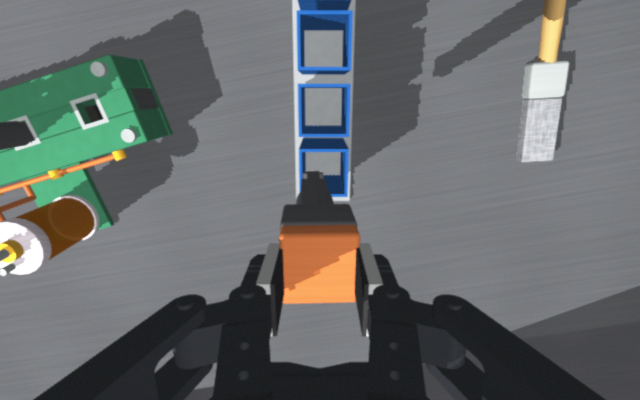

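The tang (318,178) is about 6 px left of the tube axis (u≈324.5, with 1 px ≈ 1 mm). I'll shift it and insert.

Emit:
drive_tool:
  series: [-1,-3,5.5,10,0,0,0,-1,0,0,20,0,0,0,-1,0,0,20,0,0,0,-1,0,0,20,0,0,0,-1,0,0,20,0,0,0,-1,0,0,20,0,0,0,-1,0,0,15,0,0,0,-1,0,0,6,0,0,0,-1,0,0,0,0,0,0,-1,0,0,0,0,0,0]

```text
t: 10.75
eef_pos: [0.6411, 0.1875, 0.1473]
tool_rot: [0.001, 0.094, 0.996, 0.0]
contact_force: [0.0, -0.3, -7.9]
gripper_width: 0.373
```

Emit:
drive_tool:
  series: [-1,0,0,3,0,0,0,-1,0,0,3,0,0,0,-1,0,0,3,0,0,0,-1,0,0,0,0,0,0]

```text
t: 11.25
eef_pos: [0.641, 0.1874, 0.1381]
tool_rot: [0.001, 0.094, 0.996, 0.0]
contact_force: [2.1, -0.3, -2.2]
gripper_width: 0.37
```

Emit:
drive_tool:
  series: [-1,0,0,1,0,0,0,-0.1,0,0,0,0,0,0,0.1,0,0,0,0,0,0,0.4,0,0,0,0,0,0,0.4,0,0,0,0,0,0,0.4,0,0,-10,0,0,0,0.4,0,0,-25,0,0,0,0.4,0,0,-40,0,0,0,0.4,0,0,-40,0,0,0,0.4,0,0,0,0,0,0]

```text
t: 12.5
eef_pos: [0.6428, 0.1877, 0.2563]
tool_rot: [0.004, 0.094, 0.996, 0.002]
contact_force: [-0.3, -0.3, -0.0]
gripper_width: 0.7
```

```bash
python3 - <<'E'
from h import *
p,R,o=pose(); print(p)
c=cam('wrist'); cv2.imwrite('pics/w3.png',c[0])
go([*sock(2),.255],PSI,9)
E
```

```text
[0.64276446 0.18773176 0.2563258 ]
[4.2, -35.7, -0.2] [0.0, 0.0, -0.031]
[5.3, -35.5, -0.2] [0.0, 0.0, -0.031]
[6.4, -35.3, -0.2] [0.0, 0.0, -0.031]
[7.5, -35.1, -0.2] [0.0, 0.0, -0.031]
[8.6, -34.9, -0.2] [0.0, 0.0, -0.031]
[9.7, -34.6, -0.2] [0.0, 0.0, -0.031]
[10.7, -34.3, -0.2] [0.0, 0.0, -0.031]
[11.8, -33.9, -0.2] [0.0, 0.0, -0.031]
[12.9, -33.5, -0.1] [0.0, 0.0, -0.031]
```

View pics/w3.png

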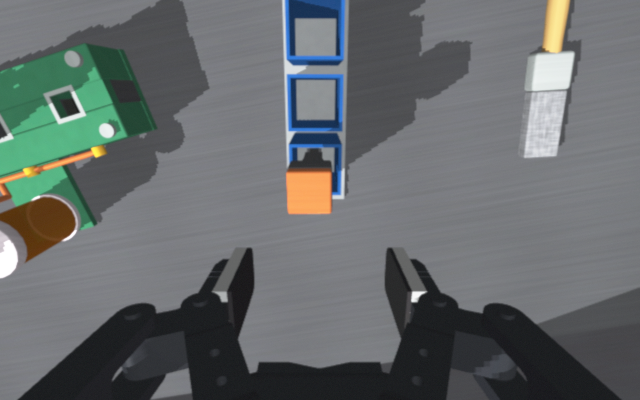

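The block stake stands in its tube, with its head at (309,190). Next is the flat stake.

Emit:
drive_tool:
  series: [0.4,4,-36,0,0,0,-0.031,0.4,5,-35.5,0,0,0,-0.031,0.4,6.5,-35,0,0,0,-0.031,0.4,7.5,-35,0,0,0,-0.031,0.4,8.5,-35,0,0,0,-0.031,0.4,9.5,-34.5,0,0,0,-0.031,0.4,11,-34,0,0,0,-0.031,0.4,12,-34,0,0,0,-0.031,0.4,13,-33.5,0,0,0,-0.031,0.4,0,0,0,0,0,0,0.4,0,0,0,0,0,0]

```text
t: 13.92
eef_pos: [0.5427, -0.1198, 0.2508]
tool_rot: [-0.001, -0.045, 0.999, 0.0]
contact_force: [-0.7, -0.3, 0.4]
gripper_width: 0.701
```

```bash
python3 - <<'E'
from h import *
p,R,o=pose(); print(p,sock(2)); c=cam('wrist'); print(proj(c,[*sock(2),.162]))
for x in blobs(c[0],(18,120,120),(30,255,255),200)[1]: print(x[0],x[1],ray(c,x[0],.162))
go([*sock(2),.141],PSI,5)
E
```

```text
[ 0.54270471 -0.11976731  0.25076132] [ 0.54432519 -0.12076916]
[316.21465547 199.10093149]
[ 41.95851602 158.36492411] [  10   61   63  213 2965] [ 0.53126119 -0.32008121  0.162     ]
[315.73329391 196.95801301] [ 293  174   47   47 1691] [ 0.54268553 -0.12127224  0.162     ]
[277.41818182 283.63636364] [266 277  22  16 220] [ 0.61878089 -0.14582004  0.162     ]
[-0.3, -0.3, 22.0] [0.0, -0.0, -0.0]
[-0.3, -0.3, 22.0] [0.0, -0.0, -0.0]
[-0.3, -0.3, 22.0] [0.0, -0.0, -0.0]
[-0.2, -0.3, 22.0] [0.0, -0.0, -0.0]
[-0.2, -0.3, 22.0] [0.0, -0.0, -0.0]
```

Emit:
drive_tool:
  series: [0.4,0,-1,22,0,0,0,0.4,0,0,30,0,0,0,0.4,0,0,30,0,0,0,0.4,0,0,26,0,0,0,0.4,0,0,0,0,0,0,-1,0,0,0,0,0,0,-1,0,0,0,0,0,0,-1,0,0,0,0,0,0,-1,0,0,0,0,0,0,-1,0,0,0,0,0,0]

```text
t: 15.22
eef_pos: [0.5446, -0.1215, 0.1454]
tool_rot: [0.002, -0.045, 0.999, 0.0]
contact_force: [-0.7, 0.6, 6.4]
gripper_width: 0.347
```

Emit:
drive_tool:
  series: [-1,0,-3.8,0,-0.05,0,0,-1,0,-3.8,0,-0.05,0,0,-1,0,-3.8,0,-0.05,0,0,-1,0,-3.8,0,-0.05,0,0,-1,0,-1.5,0,-0.02,0,0,-1,0,0,0,0,0,0,-1,0,0,0,0,0,0]

```text
t: 16.1
eef_pos: [0.5461, -0.139, 0.1438]
tool_rot: [-0.003, -0.045, 0.993, 0.109]
contact_force: [-0.0, 0.1, 5.9]
gripper_width: 0.352
```

Emit:
drive_tool:
  series: [-1,0,5.4,0.5,0.07,0,0,-1,0,3.8,0.3,0.05,0,0,-1,0,3.8,0.3,0.05,0,0,-1,0,3.8,0.3,0.05,0,0,-1,0,0,0,0,0,0]

```text
t: 16.73
eef_pos: [0.5451, -0.12, 0.1454]
tool_rot: [0.002, -0.046, 0.999, -0.0]
contact_force: [-0.5, 1.9, 10.3]
gripper_width: 0.345
```

Emit:
drive_tool:
  series: [-1,0,3.8,0.3,0.05,0,0,-1,0,3.8,0.3,0.05,0,0,-1,0,3.8,0.3,0.05,0,0,-1,0,3.8,0.3,0.05,0,0,-1,0,1.5,0.1,0.02,0,0,-1,0,0,0,0,0,0,-1,0,0,0,0,0,0]

```text
t: 17.6
eef_pos: [0.5447, -0.1041, 0.1434]
tool_rot: [0.008, -0.045, 0.993, -0.109]
contact_force: [-0.7, 2.0, 16.7]
gripper_width: 0.349
```

Emit:
drive_tool:
  series: [-1,0,-5.4,0,-0.07,0,0,-1,0,-3.8,0,-0.05,0,0,-1,0,-3.8,0,-0.05,0,0,-1,0,-3.8,0,-0.05,0,0,-1,0,0,0,0,0,0]

```text
t: 18.23
eef_pos: [0.5454, -0.1231, 0.1454]
tool_rot: [0.003, -0.044, 0.999, -0.0]
contact_force: [-0.6, 0.2, 10.9]
gripper_width: 0.346
```

Emit:
drive_tool:
  series: [-1,0,0,-4,0,0,0,-1,0,0,-4,0,0,0,-1,0,0,-4,0,0,0,-1,0,0,0,0,0,0]

```text
t: 18.73
eef_pos: [0.543, -0.1212, 0.1546]
tool_rot: [-0.0, -0.045, 0.999, 0.0]
contact_force: [-0.3, 0.2, -6.4]
gripper_width: 0.35
```

Emit:
drive_tool:
  series: [-1,0,0,-8,0,0,0,-1,0,0,-12,0,0,0,-1,0,0,-15,0,0,0,-1,0,0,-20,0,0,0,-1,0,0,-25,0,0,0,-1,0,0,-25,0,0,0,-1,0,0,-20,0,0,0,-1,0,0,0,0,0,0]

```text
t: 19.73
eef_pos: [0.5443, -0.1218, 0.282]
tool_rot: [0.002, -0.045, 0.999, -0.0]
contact_force: [0.5, 0.0, -6.8]
gripper_width: 0.349
```

```bash
python3 - <<'E'
from h import *
p,R,o=pose(); print(o['t'],p.round(4),o['contact_force'],o['gripper_width'])
c=cam('top');print(rack(c))
go([.5785,.199,.28],-.192,9)
E
```

```text
19.725 [ 0.5443 -0.1218  0.282 ] [ 4.74867484e-01  2.47057644e-03 -6.79129293e+00] 0.3490504043236575
(array([0.57708826, 0.19545114]), array([ 0.98148254, -0.19155164]), (59.040306091308594, 173.96873474121094))
[-7.1, 35.1, 0.1] [0.0, 0.0, 0.031]
[-6.0, 35.3, 0.1] [0.0, 0.0, 0.031]
[-4.9, 35.5, 0.1] [0.0, 0.0, 0.031]
[-3.8, 35.6, 0.1] [0.0, 0.0, 0.031]
[-2.6, 35.7, 0.1] [0.0, 0.0, 0.031]
[-1.5, 35.8, 0.0] [0.0, 0.0, 0.031]
[-0.4, 35.8, 0.0] [0.0, 0.0, 0.031]
[0.7, 35.8, 0.0] [0.0, 0.0, 0.031]
[1.8, 35.8, 0.0] [0.0, 0.0, 0.031]
```

The rack reading is short because the arm hides one tube. Its line and angle are unchanged.

Emit:
drive_tool:
  series: [-1,-7,35,0,0,0,0.031,-1,-6,35,0,0,0,0.031,-1,-5,35.5,0,0,0,0.031,-1,-4,35.5,0,0,0,0.031,-1,-2.5,35.5,0,0,0,0.031,-1,-1.5,36,0,0,0,0.031,-1,-0.5,36,0,0,0,0.031,-1,0.5,36,0,0,0,0.031,-1,2,36,0,0,0,0.031,-1,0,0,0,0,0,0,-1,0,0,0,0,0,0]

```text
t: 21.15
eef_pos: [0.5775, 0.1984, 0.2783]
tool_rot: [-0.001, 0.094, 0.996, -0.001]
contact_force: [0.4, -1.2, -7.7]
gripper_width: 0.344
```

```bash
python3 - <<'E'
from h import *
p,R,o=pose(); print(o['t'],p.round(4),R.as_matrix()[:2,1],o['contact_force'],o['gripper_width'])
c=cam('wrist'); cv2.imwrite('pics/w4.png',c[0])
for q in ([.5785,.199],[.6395,.187]): print(proj(c,[*q,.09]).round(1))
print(proj(c,[*(p[:2]),p[2]-.1355]).round(1))
E
```

```text
21.15 [0.5775 0.1984 0.2783] [0.18751913 0.98225882] [ 0.41201726 -1.22799425 -7.67531709] 0.34418830060489325
[319.4 169.1]
[319.1 225.3]
[318.4 181.5]
```

View pics/w4.png

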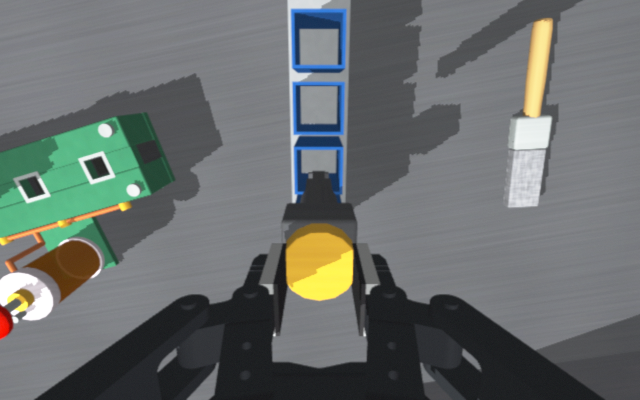

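The stake's tang (319,180) is on the tube axis (319,170), so I'll insert it.

Emit:
drive_tool:
  series: [-1,-1,0.5,10,0,0,0,-1,0,0,20,0,0,0,-1,0,0,20,0,0,0,-1,0,0,20,0,0,0,-1,0,0,20,0,0,0,-1,0,0,20,0,0,0,-1,0,0,15,0,0,0,-1,0,0,6,0,0,0,-1,0,0,3,0,0,0,-1,0,0,0,0,0,0,-1,0,0,0,0,0,0]

```text
t: 22.58
eef_pos: [0.5797, 0.1996, 0.1462]
tool_rot: [0.001, 0.094, 0.996, 0.0]
contact_force: [-0.5, 0.2, -6.3]
gripper_width: 0.343
```

Emit:
drive_tool:
  series: [-1,0,0,2,0,0,0,-1,0,0,2,0,0,0,-1,0,0,1,0,0,0,-1,0,0,0,0,0,0]

```text
t: 23.08
eef_pos: [0.5793, 0.1994, 0.1406]
tool_rot: [0.0, 0.094, 0.996, 0.0]
contact_force: [-1.3, -0.6, -5.5]
gripper_width: 0.349
```

Emit:
drive_tool:
  series: [-1,0,0,1.5,0,0,0,-1,0,0,0,0,0,0,-0.1,0,0,0,0,0,0,0.1,0,0,0,0,0,0,0.4,0,0,0,0,0,0,0.4,0,0,0,0,0,0,0.4,0,0,-10,0,0,0,0.4,0,0,-25,0,0,0,0.4,0,0,-40,0,0,0,0.4,0,0,-40,0,0,0,0.4,0,0,0,0,0,0]

```text
t: 24.45
eef_pos: [0.5814, 0.2, 0.2585]
tool_rot: [0.003, 0.094, 0.996, 0.002]
contact_force: [0.0, 0.3, -0.5]
gripper_width: 0.698
```

```bash
python3 - <<'E'
from h import *
p,R,o=pose(); print(p)
c=cam('wrist'); cv2.imwrite('pics/w5.png',c[0])
go([*sock(1),.25],PSI,12)
E
```

```text
[0.58141474 0.20004047 0.25854109]
[-3.9, -33.2, 0.5] [0.0, 0.0, -0.023]
[-3.2, -33.3, 0.5] [0.0, 0.0, -0.023]
[-2.4, -33.3, 0.5] [0.0, 0.0, -0.023]
[-1.6, -33.4, 0.5] [0.0, 0.0, -0.023]
[-0.8, -33.4, 0.5] [0.0, 0.0, -0.023]
[-0.0, -33.4, 0.5] [0.0, 0.0, -0.023]
[0.8, -33.4, 0.5] [0.0, 0.0, -0.023]
[1.5, -33.4, 0.5] [0.0, 0.0, -0.023]
[2.3, -33.3, 0.5] [0.0, 0.0, -0.023]
[3.1, -33.3, 0.5] [0.0, 0.0, -0.023]
[3.9, -33.2, 0.5] [0.0, 0.0, -0.023]
[4.7, -33.1, 0.5] [0.0, 0.0, -0.023]
```

View pics/w5.png

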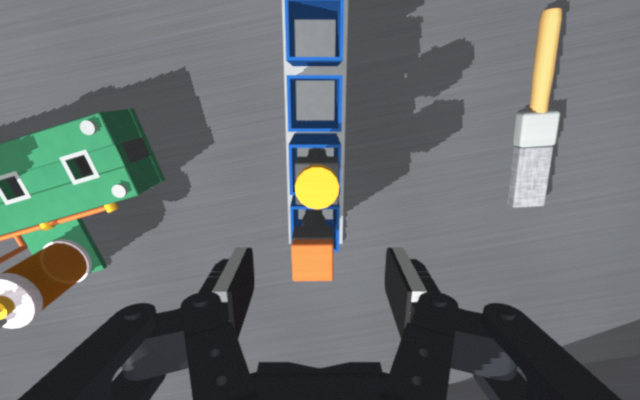

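The flat stake at (317,187) and the block stake at (312,259) are both upright in the rack. Next is the hardy.

Emit:
drive_tool:
  series: [0.4,-4,-33,0.5,0,0,-0.023,0.4,-3,-33.5,0.5,0,0,-0.023,0.4,-2.5,-33.5,0.5,0,0,-0.023,0.4,-1.5,-33.5,0.5,0,0,-0.024,0.4,-1,-33.5,0.5,0,0,-0.024,0.4,0,-33.5,0.5,0,0,-0.024,0.4,1,-33.5,0.5,0,0,-0.024,0.4,1.5,-33.5,0.5,0,0,-0.023,0.4,2.5,-33,0.5,0,0,-0.023,0.4,3,-33,0.5,0,0,-0.023,0.4,4,-33,0.5,0,0,-0.023,0.4,4.5,-33,0.5,0,0,-0.023]

```text
t: 26.0
eef_pos: [0.5496, -0.2011, 0.2469]
tool_rot: [-0.001, -0.046, 0.999, 0.0]
contact_force: [-0.0, 0.1, -0.1]
gripper_width: 0.701
```

Emit:
drive_tool:
  series: [0.4,0,0,0,0,0,0,0.4,0,0,0,0,0,0]

```text
t: 26.25
eef_pos: [0.5502, -0.1994, 0.2472]
tool_rot: [-0.001, -0.046, 0.999, 0.001]
contact_force: [-1.0, 1.1, 0.6]
gripper_width: 0.702
```

```bash
python3 - <<'E'
from h import *
p,R,o=pose(); print(p,sock(1)); c=cam('wrist'); a=proj(c,[*sock(1),.162]).astype(int); print(a); v=c[0].copy()
cv2.circle(v,tuple(map(int,a)),2,(0,0,255),-1); cv2.imwrite('pics/w6.png',cv2.resize(v[100:300,200:440],None,fx=2.5,fy=2.5))
go([*sock(1),.144],PSI,4)
E
```

```text
[ 0.55015702 -0.19944544  0.24721028] [ 0.55167481 -0.20043084]
[316 200]
[-0.3, -0.4, 25.8] [0.0, -0.0, 0.0]
[-0.3, -0.4, 25.8] [0.0, -0.0, 0.0]
[-0.3, -0.4, 25.8] [0.0, -0.0, 0.0]
[-0.3, -0.4, 25.8] [0.0, -0.0, 0.0]
```

View pics/w6.png

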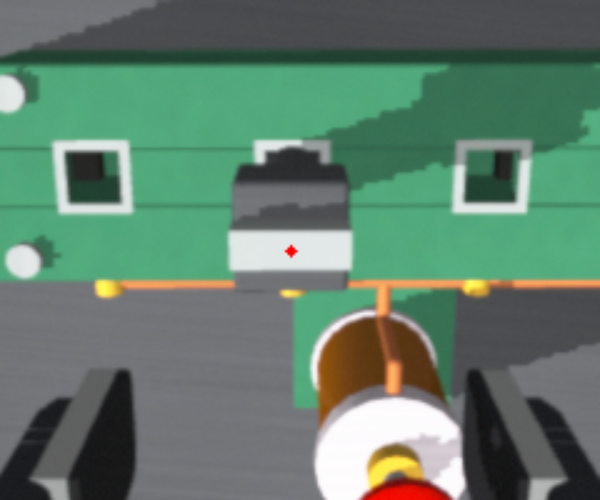

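The hardy's head is centred under the predicted mark. Its blade lies across, which doesn't change the grip, so I'll use the same procedure.

Emit:
drive_tool:
  series: [0.4,0,-1,22,0,0,0,0.4,0,0,30,0,0,0,0.4,0,0,30,0,0,0,0.4,0,0,22,0,0,0,0.4,0,0,0,0,0,0,-1,0,0,0,0,0,0,-1,0,0,0,0,0,0,-1,0,0,0,0,0,0,-1,0,0,0,0,0,0,-1,0,0,0,0,0,0]

```text
t: 27.55
eef_pos: [0.552, -0.2015, 0.146]
tool_rot: [0.002, -0.046, 0.999, -0.0]
contact_force: [-0.7, 0.7, 7.2]
gripper_width: 0.37
```

Emit:
drive_tool:
  series: [-1,0,-3.8,0,-0.05,0,0,-1,0,-3.8,0,-0.05,0,0,-1,0,-3.8,0,-0.05,0,0,-1,0,-3.8,0,-0.05,0,0,-1,0,-1.5,0,-0.02,0,0,-1,0,0,0,0,0,0,-1,0,0,0,0,0,0]

```text
t: 28.42
eef_pos: [0.5536, -0.2189, 0.1444]
tool_rot: [-0.003, -0.045, 0.993, 0.109]
contact_force: [-0.4, 0.5, 6.2]
gripper_width: 0.367
```

Emit:
drive_tool:
  series: [-1,0,5.4,0.5,0.07,0,0,-1,0,3.8,0.3,0.05,0,0,-1,0,3.8,0.3,0.05,0,0,-1,0,3.8,0.3,0.05,0,0,-1,0,0,0,0,0,0]

```text
t: 29.05
eef_pos: [0.5525, -0.1999, 0.1459]
tool_rot: [0.002, -0.047, 0.999, -0.0]
contact_force: [-1.1, 0.9, 9.1]
gripper_width: 0.364
```

Emit:
drive_tool:
  series: [-1,0,3.8,0.3,0.05,0,0,-1,0,3.8,0.3,0.05,0,0,-1,0,3.8,0.3,0.05,0,0,-1,0,3.8,0.3,0.05,0,0,-1,0,1.5,0.1,0.02,0,0,-1,0,0,0,0,0,0,-1,0,0,0,0,0,0]

```text
t: 29.92
eef_pos: [0.5522, -0.1842, 0.144]
tool_rot: [0.008, -0.045, 0.993, -0.109]
contact_force: [-1.0, 3.0, 17.3]
gripper_width: 0.365
```

Emit:
drive_tool:
  series: [-1,0,-5.4,0,-0.07,0,0,-1,0,-3.8,0,-0.05,0,0,-1,0,-3.8,0,-0.05,0,0,-1,0,-3.8,0,-0.05,0,0,-1,0,0,0,0,0,0]

```text
t: 30.55
eef_pos: [0.5526, -0.2032, 0.1459]
tool_rot: [0.003, -0.044, 0.999, -0.0]
contact_force: [0.2, 0.3, 11.6]
gripper_width: 0.362
```

Emit:
drive_tool:
  series: [-1,0,0,-4,0,0,0,-1,0,0,-4,0,0,0,-1,0,0,-4,0,0,0,-1,0,0,0,0,0,0]

```text
t: 31.05
eef_pos: [0.5505, -0.2011, 0.1551]
tool_rot: [-0.0, -0.046, 0.999, 0.0]
contact_force: [-0.3, 0.3, -8.5]
gripper_width: 0.364
```

Free again. I'll lift it and check the rack before carrying it over.

Emit:
drive_tool:
  series: [-1,0,0,-8,0,0,0,-1,0,0,-12,0,0,0,-1,0,0,-15,0,0,0,-1,0,0,-20,0,0,0,-1,0,0,-25,0,0,0,-1,0,0,-25,0,0,0,-1,0,0,-25,0,0,0,-1,0,0,0,0,0,0]

```text
t: 32.05
eef_pos: [0.5519, -0.2021, 0.2881]
tool_rot: [0.003, -0.045, 0.999, -0.001]
contact_force: [-0.1, 0.1, -7.4]
gripper_width: 0.364
```

```bash
python3 - <<'E'
from h import *
p,R,o=pose(); print(o['t'],p.round(4),o['contact_force'],o['gripper_width'])
c=cam('top');print(rack(c)); cv2.imwrite('pics/c7.png',c[0])
go([.5175,.211,.285],-.192,12)
E
```

```text
32.05 [ 0.5519 -0.2021  0.2881] [-0.12928436  0.14729664 -7.40343487] 0.3638572665681673
(array([0.57711407, 0.19568321]), array([ 0.98197313, -0.18902055]), (58.967506408691406, 173.91847229003906))
[-0.3, 34.5, 0.1] [-0.0, 0.0, 0.024]
[0.5, 34.5, 0.1] [-0.0, 0.0, 0.024]
[1.3, 34.5, 0.1] [-0.0, 0.0, 0.024]
[2.1, 34.4, 0.1] [-0.0, 0.0, 0.024]
[2.9, 34.4, 0.1] [-0.0, 0.0, 0.024]
[3.7, 34.3, 0.1] [-0.0, 0.0, 0.024]
[4.5, 34.2, 0.1] [-0.0, 0.0, 0.024]
[5.3, 34.1, 0.1] [-0.0, 0.0, 0.024]
[6.1, 33.9, 0.1] [-0.0, 0.0, 0.024]
[6.9, 33.8, 0.1] [-0.0, 0.0, 0.024]
[7.7, 33.6, 0.1] [-0.0, 0.0, 0.024]
[8.5, 33.4, 0.1] [-0.0, 0.0, 0.024]
```

Emit:
drive_tool:
  series: [-1,0,34.5,0,0,0,0.024,-1,0.5,34.5,0,0,0,0.024,-1,1.5,34.5,0,0,0,0.024,-1,2,34.5,0,0,0,0.024,-1,3,34.5,0,0,0,0.024,-1,3.5,34.5,0,0,0,0.024,-1,4.5,34,0,0,0,0.024,-1,5.5,34,0,0,0,0.024,-1,6,34,0,0,0,0.024,-1,7,34,0,0,0,0.024,-1,7.5,33.5,0,0,0,0.024,-1,8.5,33.5,0,0,0,0.024]

```text
t: 33.6
eef_pos: [0.5168, 0.2122, 0.2837]
tool_rot: [-0.001, 0.099, 0.995, -0.001]
contact_force: [0.3, 0.3, -8.4]
gripper_width: 0.363
```

Emit:
drive_tool:
  series: [-1,0,0,0,0,0,0,-1,0,0,0,0,0,0]

```text
t: 33.85
eef_pos: [0.5173, 0.2107, 0.2839]
tool_rot: [-0.001, 0.098, 0.995, -0.001]
contact_force: [0.5, -0.8, -7.3]
gripper_width: 0.365
```

```bash
python3 - <<'E'
from h import *
p,R,o=pose(); print(o['t'],p.round(4),R.as_matrix()[:2,1],o['contact_force'],o['gripper_width'])
c=cam('wrist'); cv2.imwrite('pics/w7.png',c[0])
print(proj(c,[.5175,.211,.09]).round(1),proj(c,[*(p[:2]),p[2]-.136]).round(1))
E
```

```text
33.85 [0.5173 0.2107 0.2839] [0.19553734 0.98069398] [ 0.50326088 -0.81218207 -7.27090896] 0.365302314281607
[319.  167.2] [318.5 181.3]
```

View pics/w7.png

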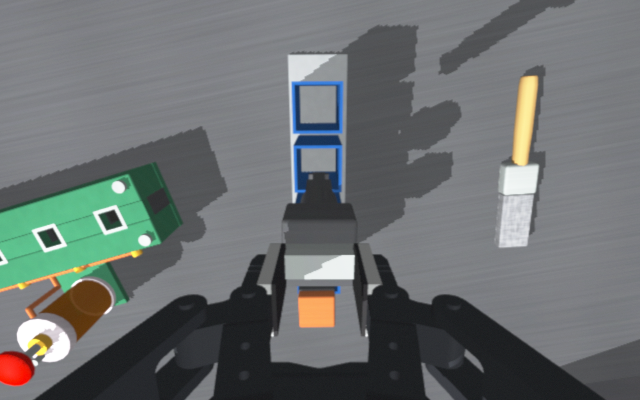

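The tang (318,180) is over tube (318,168), so it's aligned and I'll insert it.

Emit:
drive_tool:
  series: [-1,0,0,10,0,0,0,-1,0,0,20,0,0,0,-1,0,0,20,0,0,0,-1,0,0,20,0,0,0,-1,0,0,20,0,0,0,-1,0,0,20,0,0,0,-1,0,0,15,0,0,0,-1,0,0,8,0,0,0,-1,0,0,5,0,0,0,-1,0,0,0,0,0,0,-1,0,0,0,0,0,0]

```text
t: 35.28
eef_pos: [0.5182, 0.2119, 0.1478]
tool_rot: [0.0, 0.098, 0.995, 0.0]
contact_force: [-0.0, 0.0, -8.2]
gripper_width: 0.364
```

Emit:
drive_tool:
  series: [-1,0,0,2,0,0,0,-1,0,0,2,0,0,0,-1,0,0,0,0,0,0]

```text
t: 35.65
eef_pos: [0.5176, 0.2116, 0.143]
tool_rot: [-0.0, 0.098, 0.995, -0.0]
contact_force: [-0.9, -0.7, -8.3]
gripper_width: 0.358
```

Emit:
drive_tool:
  series: [-1,0,0,1.5,0,0,0,-1,0,0,1.5,0,0,0,-0.1,0,0,0,0,0,0,0.1,0,0,0,0,0,0,0.4,0,0,0,0,0,0,0.4,0,0,0,0,0,0,0.4,0,0,-10,0,0,0,0.4,0,0,-25,0,0,0,0.4,0,0,-40,0,0,0,0.4,0,0,-40,0,0,0,0.4,0,0,-10,0,0,0,0.4,0,0,0,0,0,0]

```text
t: 37.15
eef_pos: [0.5179, 0.2118, 0.2658]
tool_rot: [0.001, 0.098, 0.995, 0.0]
contact_force: [-0.7, -0.1, -0.0]
gripper_width: 0.703
```

```bash
python3 - <<'E'
from h import *
p,R,o=pose(); print(p)
c=cam('wrist'); s=cam('scene'); cv2.imwrite('pics/w8.png',np.hstack([cv2.resize(c[0],(400,250)),cv2.resize(s[0][120:270,240:480],(400,250))]))
go([.6575,-.1504,.25],PSI,12)
E
```

```text
[0.51792911 0.21175818 0.26576431]
[-17.4, -27.3, 1.2] [-0.0, -0.0, -0.024]
[-16.7, -27.7, 1.2] [-0.0, -0.0, -0.024]
[-16.0, -28.1, 1.2] [-0.0, -0.0, -0.024]
[-15.4, -28.5, 1.2] [-0.0, -0.0, -0.024]
[-14.7, -28.8, 1.2] [-0.0, -0.0, -0.024]
[-14.0, -29.2, 1.2] [-0.0, -0.0, -0.024]
[-13.3, -29.5, 1.2] [-0.0, -0.0, -0.024]
[-12.6, -29.8, 1.2] [-0.0, -0.0, -0.024]
[-11.8, -30.1, 1.2] [-0.0, -0.0, -0.024]
[-11.1, -30.4, 1.2] [-0.0, -0.0, -0.024]
[-10.4, -30.6, 1.2] [-0.0, -0.0, -0.024]
[-9.6, -30.9, 1.2] [-0.0, -0.0, -0.024]
```

View pics/w8.png

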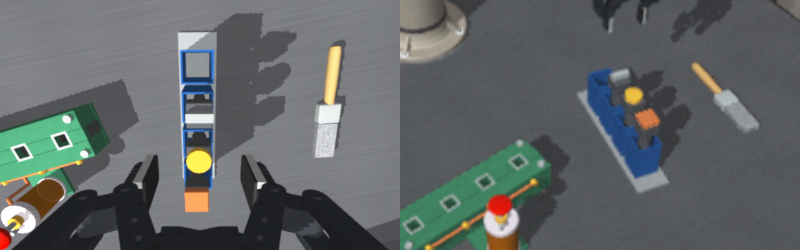

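All three stakes stand in the rack: white blade, brass and copper in a row. I'll shut the jaws and move over the plunger.

Emit:
drive_tool:
  series: [-1,-17.5,-27.5,1,0,0,-0.024,-1,-16.5,-27.5,1,0,0,-0.024,-1,-16,-28,1,0,0,-0.024,-1,-15.5,-28.5,1,0,0,-0.024,-1,-14.5,-29,1,0,0,-0.024,-1,-14,-29,1,0,0,-0.024,-1,-13.5,-29.5,1,0,0,-0.024,-1,-12.5,-30,1,0,0,-0.024,-1,-12,-30,1,0,0,-0.024,-1,-11,-30.5,1,0,0,-0.024,-1,-10.5,-30.5,1,0,0,-0.024,-1,-9.5,-31,1,0,0,-0.024]

```text
t: 38.75
eef_pos: [0.6577, -0.1511, 0.251]
tool_rot: [-0.002, -0.046, 0.999, 0.0]
contact_force: [0.2, 0.6, -0.6]
gripper_width: -0.002
```

Emit:
drive_tool:
  series: [-1,0,0,0,0,0,0,-1,0,0,0,0,0,0]

```text
t: 39.0
eef_pos: [0.6575, -0.1495, 0.2517]
tool_rot: [-0.001, -0.046, 0.999, 0.001]
contact_force: [0.3, 0.4, 0.7]
gripper_width: 0.002
```

```bash
python3 - <<'E'
from h import *
p,R,o=pose(); print(o['t'],p,o['contact_force'],o['gripper_width']); c=cam('wrist')
print(proj(c,[.6575,-.1504,.15]))
for x in blobs(c[0],(0,180,130),(6,255,255),200)[1]: print(x[0],x[1],ray(c,x[0],.15))
go([.6575,-.1504,.180],PSI,3)
E
```

```text
39.0 [ 0.65752075 -0.14949282  0.25167141] [0.29368589 0.35263048 0.72695989] 0.001784414357306293
[316.64679234 192.21471322]
[316.14456036 189.90014903] [ 291  165   51   51 2013] [ 0.65565822 -0.15095646  0.15      ]
[0.1, -0.5, 24.0] [0.0, -0.001, 0.0]
[0.1, -0.5, 24.0] [0.0, -0.001, 0.0]
[0.1, -0.5, 24.0] [0.0, -0.001, 0.0]
```

The plunger is within 2 mm of the prediction. Tip contact is expected at TCP z ≈ 0.172 and the stop at ≈ 0.150.

Emit:
drive_tool:
  series: [-1,1,-1,24,0,0,0,-1,0,0,24,0,0,0,-1,0,0,24,0,0,0,-1,0,0,6,0,0,0,-1,0,0,6,0,0,0,-1,0,0,6,0,0,0,-1,0,0,5,0,0,0,-1,0,0,3,0,0,0,-1,0,0,2,0,0,0,-1,0,0,0,0,0,0,-1,0,0,0,0,0,0]

```text
t: 40.42
eef_pos: [0.6574, -0.1516, 0.1533]
tool_rot: [0.0, -0.046, 0.999, -0.0]
contact_force: [-1.2, 0.7, 0.5]
gripper_width: 0.001
```

There's no contact force at a depth where I'd expect about 14 N, so I'll look.

```bash
python3 - <<'E'
from h import *
p,R,o=pose(); print(p,o['contact_force'],o['gripper_width'])
c=cam('wrist'); s=cam('scene'); cv2.imwrite('pics/w9.png',np.hstack([cv2.resize(c[0][100:400,160:480],(400,375)),cv2.resize(s[0][190:290,240:346],(398,375))]))
print(proj(s,[*p[:2],p[2]-.022]),proj(c,[*p[:2],p[2]-.022]))
E
```

```text
[ 0.65738794 -0.15155854  0.15332453] [-1.17229708  0.66685522  0.50715596] 0.0011087540454878151
[300.54045781 244.74858247] [317.31538718 233.20409866]
```

View pics/w9.png

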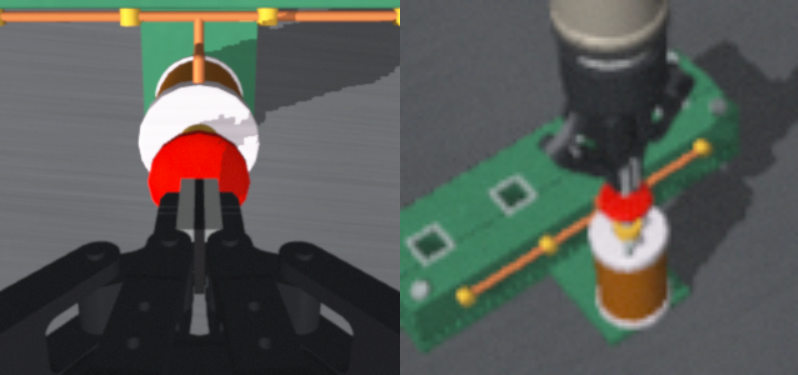

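The fingers are centred over the plunger, which is still up. The shut tips sit a bit higher than I assumed, so I'll go down in force-checked steps.

Emit:
drive_tool:
  series: [-1,0,0,3,0,0,0,-1,0,0,3,0,0,0,-1,0,0,0,0,0,0]

```text
t: 40.9
eef_pos: [0.6569, -0.1514, 0.1466]
tool_rot: [-0.0, -0.046, 0.999, 0.0]
contact_force: [-0.2, -0.0, 0.5]
gripper_width: -0.004
```

Emit:
drive_tool:
  series: [-1,0,0,3,0,0,0,-1,0,0,3,0,0,0,-1,0,0,0,0,0,0]

```text
t: 41.28
eef_pos: [0.6574, -0.1515, 0.1414]
tool_rot: [0.0, -0.046, 0.999, -0.0]
contact_force: [0.5, -0.0, 0.2]
gripper_width: 0.002
```

```bash
python3 - <<'E'
from h import *
p,R,o=pose(); print(p,o['contact_force'],np.round(o['joint_torque'],2))
c=cam('wrist'); s=cam('scene')
for x in blobs(s[0],(0,180,130),(4,255,255),30)[1]: print(x[0],x[1])
for z in (.15,.138,.128,.116): print(z,proj(s,[.6575,-.1504,z]))
cv2.imwrite('pics/w10.png',np.hstack([cv2.resize(c[0][200:350,240:400],(400,375),interpolation=2),cv2.resize(s[0][215:275,268:332],(400,375),interpolation=2)]))
E
```

```text
[ 0.65737065 -0.15151925  0.14138778] [ 0.48765879 -0.00697507  0.24942773] [-8.000e-02 -5.979e+01  5.700e+00 -2.503e+01  1.000e-02  0.000e+00
  0.000e+00]
[193.12857143 239.56190476] [184 229  18  21 210]
[299.18571429 244.6       ] [293 240  14   9  70]
0.15 [300.59313981 240.79447245]
0.138 [300.79287796 243.24709361]
0.128 [300.95718514 245.26465134]
0.116 [301.15183494 247.65479168]
```

View pics/w10.png

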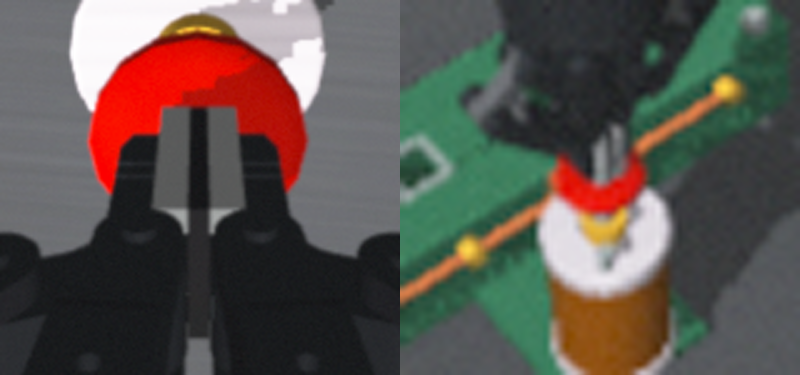

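The plunger hasn't moved: its lower edge is still at row 249. The shut tips appear in the wrist view at row 243, higher than nominal, so I'll keep feeling downwards.

```bash
python3 - <<'E'
from h import *
p,R,o=pose(); c=cam('wrist')
for dz in (22,15,10,5,0,-5,-10): 
  print(dz,[proj(c,p+R.apply([dx,0,dz/1000])).round(1).tolist() for dx in (.011,0)])
E
```

```text
22 [[317.3, 214.6], [317.3, 233.1]]
15 [[317.2, 219.3], [317.2, 238.4]]
10 [[317.1, 222.8], [317.2, 242.4]]
5 [[317.1, 226.6], [317.1, 246.6]]
0 [[317.0, 230.5], [317.1, 251.1]]
-5 [[316.9, 234.7], [317.0, 255.8]]
-10 [[316.9, 239.2], [316.9, 260.8]]
```

Emit:
drive_tool:
  series: [-1,0,0,3,0,0,0,-1,0,0,0,0,0,0]

```text
t: 41.68
eef_pos: [0.6574, -0.1516, 0.1388]
tool_rot: [0.0, -0.046, 0.999, 0.0]
contact_force: [-2.8, 0.7, 6.9]
gripper_width: -0.002
```

Emit:
drive_tool:
  series: [-1,0,0,3,0,0,0,-1,0,0,0,0,0,0]

```text
t: 41.92
eef_pos: [0.6574, -0.1516, 0.1361]
tool_rot: [0.0, -0.046, 0.999, 0.0]
contact_force: [-3.1, 1.0, 8.2]
gripper_width: 0.002
```

Contact at TCP z ≈ 0.140 with the 7 N spring force, so the stop should be at about 0.118.

Emit:
drive_tool:
  series: [-1,0,0,4,0,0,0,-1,0,0,4,0,0,0,-1,0,0,4,0,0,0,-1,0,0,3,0,0,0,-1,0,0,0,0,0,0]

```text
t: 42.55
eef_pos: [0.6574, -0.1516, 0.1217]
tool_rot: [0.0, -0.045, 0.999, 0.0]
contact_force: [-5.2, 1.7, 12.9]
gripper_width: -0.0
```

Emit:
drive_tool:
  series: [-1,0,0,2,0,0,0,-1,0,0,0,0,0,0,-1,0,0,0,0,0,0]

```text
t: 42.92
eef_pos: [0.6574, -0.1516, 0.12]
tool_rot: [0.0, -0.046, 0.999, 0.0]
contact_force: [-4.3, 2.1, 13.5]
gripper_width: -0.001
```

Emit:
drive_tool:
  series: [-1,0,0,1,0,0,0,-1,0,0,0,0,0,0,-1,0,0,0,0,0,0]

```text
t: 43.3
eef_pos: [0.6575, -0.1516, 0.1193]
tool_rot: [0.0, -0.045, 0.999, 0.0]
contact_force: [-5.9, 1.3, 14.5]
gripper_width: -0.005
```

Emit:
drive_tool:
  series: [-1,0,0,1.2,0,0,0,-1,0,0,0,0,0,0,-1,0,0,0,0,0,0]

```text
t: 43.68
eef_pos: [0.6575, -0.1516, 0.1191]
tool_rot: [0.001, -0.045, 0.999, 0.0]
contact_force: [-9.2, 2.1, 21.3]
gripper_width: -0.003
```

Emit:
drive_tool:
  series: [-1,0,0,0.6,0,0,0,-1,0,0,0,0,0,0,-1,0,0,0,0,0,0]

```text
t: 44.05
eef_pos: [0.6575, -0.1516, 0.1191]
tool_rot: [0.001, -0.045, 0.999, 0.0]
contact_force: [-10.3, 2.7, 25.1]
gripper_width: -0.002
```

It's on the stop: force is up to 25 N with no more travel. I'll release it fully, then check that it came up.

Emit:
drive_tool:
  series: [-1,0,0,-6,0,0,0,-1,0,0,-10,0,0,0,-1,0,0,-12,0,0,0,-1,0,0,-12,0,0,0,-1,0,0,0,0,0,0,-1,0,0,0,0,0,0,-1,0,0,0,0,0,0,-1,0,0,0,0,0,0]

```text
t: 45.05
eef_pos: [0.657, -0.1514, 0.1548]
tool_rot: [-0.0, -0.046, 0.999, 0.0]
contact_force: [1.0, -0.4, -0.1]
gripper_width: -0.001
```

```bash
python3 - <<'E'
from h import *
p,R,o=pose(); print(p,o['contact_force']); s=cam('scene')
for x in blobs(s[0],(0,180,130),(4,255,255),30)[1]: print(x[0],x[1])
E
```

```text
[ 0.6569923  -0.1514155   0.15481336] [ 0.97360985 -0.44967    -0.14139595]
[192.95588235 239.57843137] [184 229  18  21 204]
[299.50515464 243.70103093] [293 239  14  10  97]
```

The plunger is back up, with its lower edge at row 249. Second stroke, from .1548 to a commanded ~.117:

Emit:
drive_tool:
  series: [-1,0,0,10,0,0,0,-1,0,0,5,0,0,0,-1,0,0,5,0,0,0,-1,0,0,5,0,0,0,-1,0,0,5,0,0,0,-1,0,0,4,0,0,0,-1,0,0,2,0,0,0,-1,0,0,1,0,0,0,-1,0,0,0,0,0,0,-1,0,0,0,0,0,0]

```text
t: 46.35
eef_pos: [0.6569, -0.1514, 0.1198]
tool_rot: [-0.0, -0.045, 0.999, 0.0]
contact_force: [-5.9, 1.9, 14.3]
gripper_width: 0.004
```

Emit:
drive_tool:
  series: [-1,0,0,0.8,0,0,0,-1,0,0,0,0,0,0,-1,0,0,0,0,0,0]

```text
t: 46.72
eef_pos: [0.6569, -0.1514, 0.1192]
tool_rot: [-0.0, -0.045, 0.999, 0.0]
contact_force: [-5.8, 1.9, 15.4]
gripper_width: 0.002
```

Emit:
drive_tool:
  series: [-1,0,0,1.2,0,0,0,-1,0,0,0,0,0,0,-1,0,0,0.6,0,0,0,-1,0,0,0,0,0,0,-1,0,0,0,0,0,0]

```text
t: 47.35
eef_pos: [0.657, -0.1514, 0.1192]
tool_rot: [0.0, -0.045, 0.999, 0.001]
contact_force: [-11.1, 3.8, 26.2]
gripper_width: -0.0
```

Emit:
drive_tool:
  series: [-1,0,0,-6,0,0,0,-1,0,0,-10,0,0,0,-1,0,0,-12,0,0,0,-1,0,0,-20,0,0,0,-1,0,0,-40,0,0,0,-1,0,0,-50,0,0,0,-1,0,0,-20,0,0,0,-1,0,0,0,0,0,0,-1,0,0,0,0,0,0]

```text
t: 48.48
eef_pos: [0.6566, -0.1512, 0.2724]
tool_rot: [-0.001, -0.046, 0.999, 0.0]
contact_force: [0.2, -0.3, -1.2]
gripper_width: -0.001
```

```bash
python3 - <<'E'
from h import *
p,R,o=pose(); print(o['t'],p,o['contact_force']); s=cam('scene'); c=cam('top')
for x in blobs(s[0],(0,180,130),(4,255,255),30)[1]: print(x[0],x[1])
print(rack(c))
cv2.imwrite('pics/fin.png',np.hstack([cv2.resize(s[0][120:360,160:480],(440,330)),cv2.resize(c[0][110:260,160:320],(352,330))]))
E
```

```text
48.475 [ 0.65658178 -0.15117239  0.27238417] [ 0.1569407  -0.32932841 -1.1983864 ]
[193.1        239.62380952] [184 229  18  21 210]
[299.54545455 242.5530303 ] [293 237  14  12 132]
(array([0.45671713, 0.21847937]), array([0.21171245, 0.977332  ]), (57.965885162353516, 49.45179748535156))
```

View pics/fin.png

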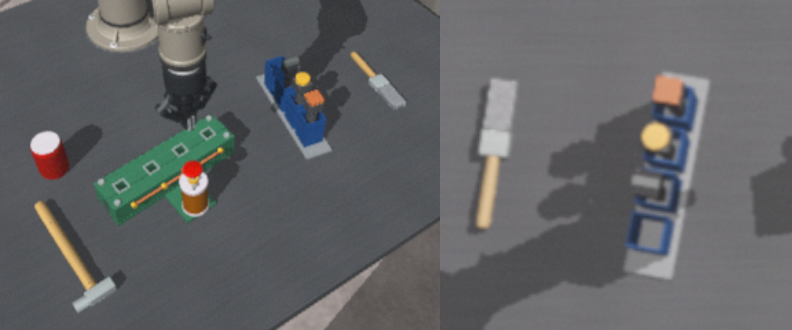

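The three stakes stand in the rack, all four sockets are empty, the plunger is up, and the hammer, tin and brush are where they were. I'm handing in.

```bash
python3 -c "
from station import bot
print(bot.hand_in())"
```

```text
the job is handed in; nothing more can be done
None
```

The job is done and handed in at about 48 s of the 210 s allowed. I rocked all three jammed stakes (block, flat and hardy) free, drew them and stood them head up in three rack tubes. After that I gave the pump two full strokes.

**Last checks:**
- **Stakes:** the final pictures show all three upright in the rack and all four sockets empty.
- **Pump:** on each stroke the force rose to 25–26 N with no further travel, so the plunger was on its stop. A picture after the first stroke showed it back up, and after the second it matched its starting position exactly.
- **Other items:** the hammer, brush and tin are undisturbed, and the gripper was clear of everything.

**What disagreed:**
- **Fingertips:** when shut they met the plunger about 30 mm later than the stated geometry implied, so I felt my way down by force.
- **Cameras:** the scene camera differed from the top camera by 5–7 mm on the stakes, and the first placing needed a 5 mm correction from the wrist view.
- **Hardy:** its blade lay along the plate's y instead of being thin along it, which made no difference to freeing it.
- **Rack:** the colour-mask outline came up short once stakes covered part of it, so I judged the final placing from the picture.

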